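# Slide a square nut into the torch stand's recess and lock it

### The arm

A 6-joint arm with a two-finger parallel gripper is mounted at the origin on the work surface. World frame = base frame: x ahead of the robot, y to its left, z up, the work surface at z = 0. Lengths are in m, angles in rad, forces in N, time in s.
With the tool pointing down it reaches from about 0.35 to 0.875 m from the base axis. Payload 4.2 kg.
Tool frame: the origin (TCP) lies midway between the tips of the shut fingers; the grasp point (between the pads) lies 19 mm behind it; z points along the fingers, y is the direction in which the jaws open and shut (so a half turn about z gives the same grasp; the last joint's range is limited). The gripper opens to 87 mm and grips with 3 to 60 N. Pads are 19 mm wide; open, the fingers measure 117 mm over their backs; the gripper's body (75 mm by 190 mm) begins 51 mm behind the grasp point.
Start: joints at [-0.969, 0.385, 0.008, 0, -1.194, -0.259], TCP at [0.21, -0.589, 0.223] pointing down, gripper open.
Joint ranges: [-3.14, 3.14], [-1.21, 2.06], [-1.07, 1.41], [-3.16, 2.05], [-2.99, -0.16], [-3.1, 3.1]. Speed limits (rad/s): [2.79, 2.79, 3.14, 3.14, 3.14, 3.14].

### API

Orientations are given as a unit quaternion [x, y, z, w].
In Python, from plant import env, optics, order gives the robot as it stands. The module is installed in compiled form; this text tells all that it offers.
- The arm moves only by the tool step_arm, never from a script. Its argument "rows" is a list of rows, each a list of 4 numbers: the shift along the tool's x, y, z in cm, then the turn about the tool's z in degrees. A call has 1 to 20 rows; each row is the pose to reach, as a shift and turn from the pose commanded when the call began, along the tool's axes at that moment; what a row does not reach only later rows make up. A row lasts 1/10 s, in which the tool goes at most 50 mm and 8.59 degrees, less where a joint would pass 70% of its speed; a pose out of reach is approached as far as the arm can. A call with a gripper value outside its range is refused whole. "jaw" is the closure in counts, from 0 (fully open) to 255 (shut), set as the call begins (left out, the last holds). The fingers move at their own pace and stop on an object; "squeeze" is the grip in N (left out, the last holds). Time passes only in rows, so rows that repeat a pose let the fingers close. It gives the time, the measured TCP pose, the force and the opening at its end, in the units of the state.
- env.state(): the state, without advancing time (a new reading comes with each control period).
- optics.capture(name): name is "side" or "top" or "wrist"; returns a dict with "frame" (400x640x3 uint8, blue, green, red), "fx", "fy", "cx", "cy" (pixels), "xyz" and "rotation" of the camera in the world. Camera axes: x right, y down, z forward; pixel columns grow to the right and rows downward; lengths in m; the calibration is good to about 2 mm. A picture is of the moment at which its call begins. There is no depth.
- order.hand_in(): hands the job in, once; it reports no verdict.
The state is a dict: "t": time; "qpos": joint angles; "joint_vel": joint speeds; "tau": joint torques, N m; "tool_pos": TCP position; "orientation": TCP orientation; "contact_force": force on the tool from outside, world axes, zero at the start; "torque": the same for the moment, N m; "width": finger opening in m.
Only numpy, scipy, OpenCV 4.12 (cv2) and the standard library are available. Lean on these libraries where they do the work, as an engineer would, in place of code of your own. Each camera call takes 0.05 s, during which the arm holds its last target.

### The job

On the torch stand's bed plate, push the loose square nut flat across the plate - no gripping, no lifting, and gently - against the guide bar and along it until it drops fully home into the square recess. Then slide the keeper shut over the nut as far as it goes, and leave the washer, the glass tumbler and the graphite paddle alone.

Things in the scene. Friction and masses are not known exactly. Their poses are not given: they have to be found in the camera images.
- foot: fixed dark steel foot plate on the bench, x -120..120, y -160..190 mm, top at z 8; origin on the bench, z up. On it lies the bed plate (see bed_mark)
- bed_mark (a point): nominal origin of the bed plate, at its top, z 22 of the foot; axes as the foot's. Grey-painted steel, fixed, x -100..100, y -140..170 mm, 14 thick. It is clamped parallel to the foot but anywhere up to 8 mm off, either way, along x and along y, WITH its bar, recess and keeper: this shift is not measured, so feel for them or see them. A screw head (16 wide, 4 high) near each corner
- bar_mark (a point): nominal middle of the guide bar's near (-x) face (foot x 50, y -30), 6 mm above the bed's top; the real face is up to 8 mm nearer or farther. Bright steel bar along y, 14 wide (x), 210 long, 12 high above the bed
- recess_mark (a point): nominal centre of the square recess's mouth (foot x 26.5, y 50), at the bed's top; really up to 8 mm off in x and y. 48 by 48 mm, sides along the foot's axes, 6 deep, dark floor. Its far side lies 0.5 beyond the bar's face: a nut square on the bar lines up; slide it along towards +y. 1 mm of play a side; it drops nose first (it may snag), then flat, 10 mm proud; pushed on, it bears on the +y side
- nut_mid (a point): centre (half-way up) of the loose square steel nut, 46 by 46 by 16 high, 24 mm round hole, about 0.2 kg; axes along its sides. Starts flat on the bed, on the -y side of the recess and short of the bar, turned up to 25 degrees. 1 to 4 N slides it. Never grip or lift it, nor press on it with more than about 20 N: stop pushing when it stops on the bar or in the recess
- keeper (a joint): how far the keeper is open, m: 0 shut (end stop) to 0.035; it starts at 0.022 or more. It slides along the foot's y between two rails, towards -y to shut, needs about 2 N, stays where left. Its 30 mm wide tongue has its underside 11.5 mm above the bed: it passes over a seated nut (by 13 mm when shut) but runs into one that is not home
- knob_mark (a point): nominal centre (half-way up) of the keeper's upright black round knob when shut (foot x 26.5, y 100); it is that much farther along +y as the keeper is open, and up to 8 mm off in x and y. 18 mm across, 20 high, standing from 16.5 to 36.5 mm above the bed's top. Room for a fingertip on its +y side
- washer_mid (a point): centre of a loose round washer, 44 mm across, 4 thick, lying on the bed on the robot's side at +y; leave alone
- tumbler_mid (a point): centre of a green glass tumbler, 72 mm across, 100 high, standing on the bench at the left (+y); leave alone
- paddle_mid (a point): middle of a black graphite paddle with a wooden handle, about 270 long, 75 wide, 20 high, lying on the bench at the right (-y); leave alone
Mind the look-alikes: they are no part of the job. Of the things like the part that bears nut_mid, leave any that is pink; of the rest the larger one is meant.

How it is judged:
By the outcome, as a careful person would: the job done as asked, in the order asked, and still so for the second after the job is handed in, with the robot touching nothing.
It also fails if it takes over 64 s, if anything falls off the work surface, if the arm or the gripper's body presses on something with over 40 N, if the wrist force passes 120 N, or if a joint passes its speed limit or range.

## Working session

There is one attempt and no reset: what is moved stays moved. The work goes in short steps, Python scripts to look and compute and a tool call to move; the robot and the scene stay as the last step left them, time stands still between calls to the robot, and variables do not carry over. Pictures are saved under pics/ and viewed, and the job is handed in when it is done.

Besides the shell and the picture viewer there is one more tool, called after "Request:" by a JSON object that holds its "fn" and its "kwargs". step_arm: Moves the arm, as the interface text tells. Its arguments: {"type":"object","properties":{"rows":{"type":"array","items":{"type":"array","items":{"type":"number"}}},"jaw":{"type":"number"},"squeeze":{"type":"number"}},"required":["rows"]}

```bash
mkdir -p pics
cat > h.py <<'E'
import numpy as np, cv2, pickle
from plant import env, optics, order
def cap(n,f):
    c=optics.capture(n); pickle.dump(c,open(f'pics/{f}.pkl','wb')); cv2.imwrite(f'pics/{f}.png',c['frame']); return c
def ray(c,u,v,z):
    d=np.array([(u-c['cx'])/c['fx'],(v-c['cy'])/c['fy'],1.]); R=np.array(c['rotation']).reshape(3,3); d=R@d
    o=np.array(c['xyz']); return o+d*(z-o[2])/d[2]
def proj(c,p):
    R=np.array(c['rotation']).reshape(3,3); q=R.T@(np.array(p)-np.array(c['xyz'])); return c['cx']+c['fx']*q[0]/q[2], c['cy']+c['fy']*q[1]/q[2]
E
python3 - <<'E'
from h import *
for n in ['side','top','wrist']:
    c=cap(n,n+'0'); print(n,c['fx'],c['cx'],c['cy'],c['xyz'],np.round(c['rotation'],3).tolist())
s=env.state(); print(s)
E
```

```text
side 408.82825875964585 317.9023785943266 199.3571946179407 [0.0024655  0.62035922 0.61656111] [-0.299, 0.838, -0.429, 0.153]
top 377.45393280469204 326.6947695980076 201.4844625585738 [ 0.30915155 -0.00381196  0.88967109] [0.714, -0.69, 0.082, -0.087]
wrist 287.68999853442705 320.57892075480396 195.12542968580328 [ 0.14817107 -0.61164026  0.38511022] [0.572, 0.811, 0.1, 0.069]
{'t': 0.15, 'qpos': array([-9.69387397e-01,  3.85425187e-01,  6.93578949e-03, -3.47630056e-04,
       -1.19401080e+00, -2.58638020e-01]), 'joint_vel': array([-0.00074515, -0.00065341,  0.00470406,  0.0027123 ,  0.00037792,
       -0.00124272]), 'tau': array([ 1.27970270e-04, -3.91053164e+01,  1.87586689e+01,  4.22232807e+00,
        1.23518170e-02, -1.32486921e-04]), 'tool_pos': array([ 0.20994184, -0.58819976,  0.22168267]), 'orientation': array([-1.70484454e-01,  9.85359985e-01,  8.41729265e-04, -2.08307759e-04]), 'contact_force': array([-0.41570871,  0.67963726, -0.18482025]), 'torque': array([-0.00500092,  0.02092684, -0.03768563]), 'width': 0.08674948307865633}
```

Rotation is a quaternion; fix the helper.

```bash
sed -i "s/R=np.array(c\['rotation'\]).reshape(3,3)/R=Rot.from_quat(c['rotation']).as_matrix()/; 1a from scipy.spatial.transform import Rotation as Rot" h.py; cat h.py | head -12
```

```text
import numpy as np, cv2, pickle
from scipy.spatial.transform import Rotation as Rot
from plant import env, optics, order
def cap(n,f):
    c=optics.capture(n); pickle.dump(c,open(f'pics/{f}.pkl','wb')); cv2.imwrite(f'pics/{f}.png',c['frame']); return c
def ray(c,u,v,z):
    d=np.array([(u-c['cx'])/c['fx'],(v-c['cy'])/c['fy'],1.]); R=Rot.from_quat(c['rotation']).as_matrix(); d=R@d
    o=np.array(c['xyz']); return o+d*(z-o[2])/d[2]
def proj(c,p):
    R=Rot.from_quat(c['rotation']).as_matrix(); q=R.T@(np.array(p)-np.array(c['xyz'])); return c['cx']+c['fx']*q[0]/q[2], c['cy']+c['fy']*q[1]/q[2]
```

View pics/top0.png

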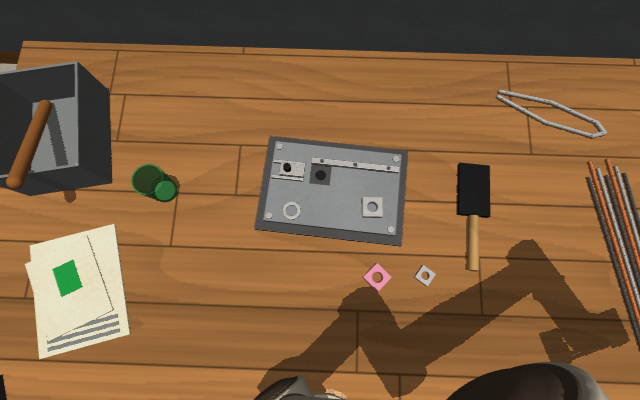

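View pics/side0.png

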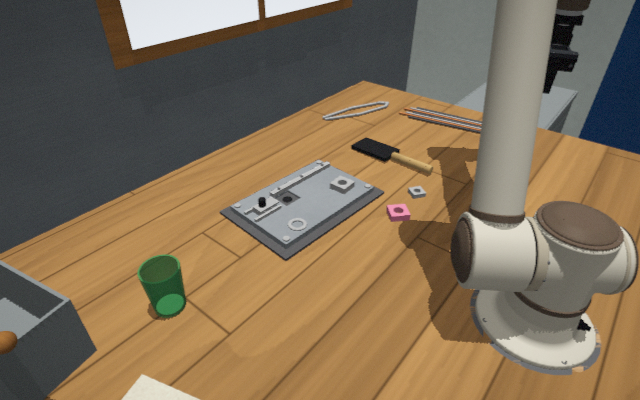

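View pics/wrist0.png

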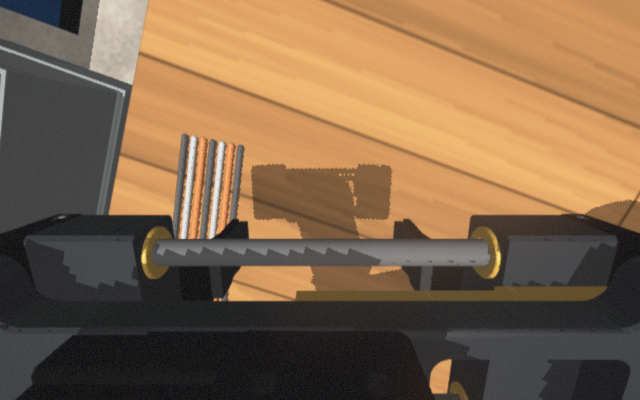

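Candidates in the top view: the grey nut on the bed at (372,207), a pink nut on the bench at (377,277), and a small grey nut on the bench at (425,275). The description points to (372,207), so I'll check it in a crop.

Run:
```python
from h import *
c=pickle.load(open('pics/top0.pkl','rb'))
cv2.imwrite('pics/crop0.png',cv2.resize(c['frame'][130:250,250:412],None,fx=4.9,fy=4.9,interpolation=cv2.INTER_CUBIC))
```

```text
(no output)
```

View pics/crop0.png

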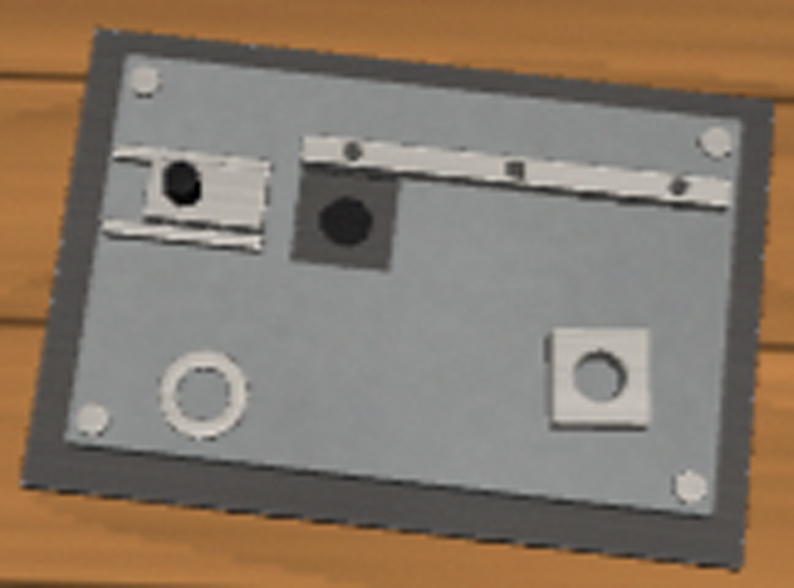

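The crop shows the grey square nut with a round hole at crop (600,378), the recess at (345,220), the bar from (302,150) to (728,193), the knob at (182,185) and the washer at (203,393). Next I'll measure positions.

Run:
```python
from h import *
c=pickle.load(open('pics/top0.pkl','rb'))
f=lambda u,v,z:np.array(ray(c,250+(u+.5)/4.9-.5,130+(v+.5)/4.9-.5,z))
# foot corners top z .008 : (+x,+y),( +x,-y),(-x,-y),(-x,+y)
P=[f(97,29,.008),f(774,101,.008),f(742,570,.008),f(21,486,.008)]
L=np.array([[.12,.19],[.12,-.16],[-.12,-.16],[-.12,.19]])
W=np.array(P)[:,:2]
Lc=L-L.mean(0);Wc=W-W.mean(0)
th=np.arctan2((Lc[:,0]*Wc[:,1]-Lc[:,1]*Wc[:,0]).sum(),(Lc*Wc).sum())
R=np.array([[np.cos(th),-np.sin(th)],[np.sin(th),np.cos(th)]])
o=W.mean(0)-R@L.mean(0)
print('th',np.degrees(th),'o',o,'res mm',((W-(L@R.T+o))*1000).round(1).tolist())
def F(n,u,v,z): p=f(u,v,z)[:2]; print(n,'world',p.round(4),'foot',(R.T@(p-o)*1000).round(1))
zb=.022
for n,u,v,z in [('bed++',125,56,zb),('bed+-',743,121,zb),('bed--',714,515,zb),('bed-+',67,440,zb),
 ('barTopNear+y',302,160,zb+.012),('barTopNear-y',728,206,zb+.012),('bar far +y',305,136,.034),('bar far -y',731,183,.034),
 ('rec ++',303,165,zb),('rec +-',401,180,zb),('rec --',390,270,zb),('rec -+',290,260,zb),
 ('knobtop',182,178,zb+.0365),('knobmid',182,185,zb+.0265),('keeper end',262,190,zb+.014),
 ('n1',553,330,.038),('n2',649,330,.038),('n3',649,426,.038),('n4',553,426,.038),('nut hole',600,376,.038),('washer',203,394,.026)]: F(n,u,v,z)
```

```text
th -4.639028116021257 o [ 0.55536557 -0.02258458] res mm [[-0.8, -1.4], [-0.1, 1.4], [0.3, 1.0], [0.6, -0.9]]
bed++ world [0.6694 0.1381] foot [100.7 169.3]
bed+- world [ 0.6452 -0.1719] foot [ 101.6 -141.5]
bed-- world [ 0.4469 -0.1558] foot [ -97.3 -141.6]
bed-+ world [0.4724 0.1525] foot [-96.9 167.8]
barTopNear+y world [0.613 0.046] foot [51.9 73. ]
barTopNear-y world [ 0.5965 -0.1617] foot [  52.2 -135.4]
bar far +y world [0.6255 0.0451] foot [64.4 73.1]
bar far -y world [ 0.6083 -0.1633] foot [  64.1 -136. ]
rec ++ world [0.6147 0.0461] foot [53.6 73.2]
rec +- world [ 0.6085 -0.0027] foot [51.4 24.1]
rec -- world [0.5621 0.0012] foot [ 4.8 24.2]
rec -+ world [0.5655 0.0502] foot [ 4.2 73.4]
knobtop world [0.5934 0.1009] foot [ 27.9 126.2]
knobmid world [0.5933 0.102 ] foot [ 27.7 127.2]
keeper end world [0.5963 0.0646] foot [33.7 90.2]
n1 world [ 0.5304 -0.0773] foot [-20.5 -56.6]
n2 world [ 0.532  -0.1229] foot [ -15.2 -101.9]
n3 world [ 0.4854 -0.1229] foot [ -61.6 -105.6]
n4 world [ 0.4839 -0.0779] foot [-66.8 -60.9]
nut hole world [ 0.5087 -0.0998] foot [-40.2 -80.7]
washer world [0.4962 0.0885] foot [-68.  105.9]
```

```bash
cat >> h.py <<'E'
TH=np.radians(-4.639); O=np.array([.55537,-.02258])
RF=np.array([[np.cos(TH),-np.sin(TH)],[np.sin(TH),np.cos(TH)]])
def tof(p): return np.r_[RF.T@(np.array(p)[:2]-O),p[2]]*1000
def st():
    s=env.state(); R=Rot.from_quat(s['orientation']).as_matrix()
    f=s['contact_force']; ff=RF.T@f[:2]
    ya=np.degrees(np.arctan2(R[1,1],R[0,1]))-(90+np.degrees(TH))
    print('t',round(s['t'],2),'foot',tof(s['tool_pos']).round(1),'jaw yaw in foot from +y',round(ya,2),'Ff',ff.round(1),f[2].round(1),'w',round(s['width'],4),'tilt',R[:,2].round(4)); return s,R,ya
def go(fx,fy,z):   # mm foot -> tool cm
    s,R,ya=st(); w=np.r_[RF@np.array([fx,fy])/1000+O,z/1000]
    print('row cm',(R.T@(w-s['tool_pos'])*100).round(2),'turn to y-align',round(ya,2))
E
python3 - <<'E'
from h import *
go(-105,-81,110)
c=pickle.load(open('pics/top0.pkl','rb'))
for u,v in[(150,180),(166,191)]: print(tof(ray(c,u,v,.1 if u==150 else 0)))
E
```

```text
t 0.15 foot [-298.6 -591.7  221.7] jaw yaw in foot from +y 24.27 Ff [-0.5  0.6] -0.2 w 0.0867 tilt [-7.0e-04  1.6e-03 -1.0e+00]
row cm [-38.64  38.58  11.23] turn to y-align 24.27
[-52.26197283 412.36062999 100.        ]
[-50.64044896 419.47461993   0.        ]
```

Request:
{"fn": "step_arm", "kwargs": {"rows": [[-3, 3, 0, 3], [-6, 6, 0, 6], [-9, 9, 0, 9], [-12, 12, 0, 12], [-15, 15, 0, 15], [-18, 18, 0, 18], [-21, 21, 0, 21], [-24, 24, 0, 24.3], [-27, 27, 0, 24.3], [-30, 30, 0, 24.3], [-33, 33, 1, 24.3], [-36, 36, 3, 24.3], [-38, 38, 6, 24.3], [-38.6, 38.6, 9, 24.3], [-38.6, 38.6, 11.2, 24.3], [-38.6, 38.6, 11.2, 24.3], [-38.6, 38.6, 11.2, 24.3]], "jaw": 255, "squeeze": 10}}

```text
t: 1.85
tool_pos: [0.4441, -0.0955, 0.1108]
orientation: [0.04, 0.999, -0.0, -0.0]
contact_force: [0.1, 0.2, 0.7]
width: 0.0005
```

Run:
```python
from h import *
cap('wrist','w1'); cap('side','s1')
go(-100,-81,28)
```

```text
t 1.95 foot [-104.2  -81.7  111.9] jaw yaw in foot from +y -0.03 Ff [ 0. -0.] -0.1 w 0.0005 tilt [ 0.0027  0.     -1.    ]
row cm [-0.4   0.06  8.39] turn to y-align -0.03
```

View pics/w1.png

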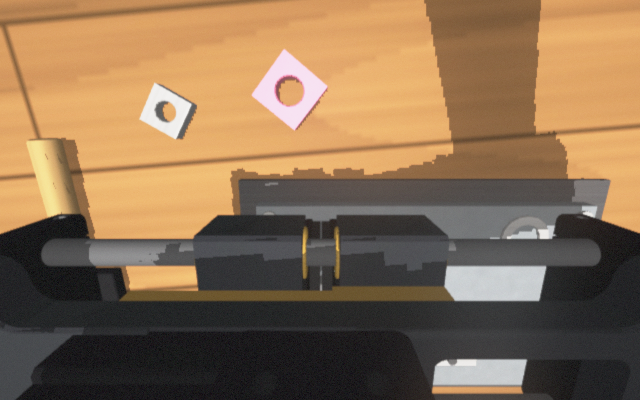

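View pics/s1.png

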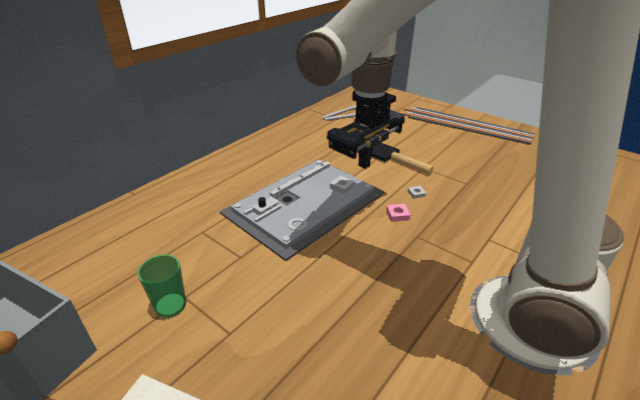

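The wrist view shows the pink nut at (290,90) and the small grey nut at (167,110), both off the bed. The side view shows the closed fingers over the near edge of the bed. I'll lower them.

Request:
{"fn": "step_arm", "kwargs": {"rows": [[-0.3, 0.1, 3, 0], [-0.3, 0.1, 6, 0], [-0.3, 0.1, 7.5, 0], [-0.3, 0.1, 8.1, 0], [-0.3, 0.1, 8.3, 0], [-0.3, 0.1, 8.3, 0], [-0.3, 0.1, 8.3, 0]]}}

```text
t: 2.65
tool_pos: [0.4479, -0.0945, 0.0287]
orientation: [0.041, 0.999, 0.0, 0.001]
contact_force: [0.3, 0.4, 0.4]
width: 0.0007
```

Run:
```python
from h import *
for i in range(3): st()
cap('side','s2'); c=cap('top','t2')
cv2.imwrite('pics/crop2.png',cv2.resize(c['frame'][130:250,250:412],None,fx=4.9,fy=4.9,interpolation=cv2.INTER_CUBIC))
```

```text
t 2.65 foot [-101.3  -80.4   28.7] jaw yaw in foot from +y -0.02 Ff [0.2 0.4] 0.4 w 0.0007 tilt [ 2.6e-03  3.0e-04 -1.0e+00]
t 2.65 foot [-101.3  -80.4   28.7] jaw yaw in foot from +y -0.02 Ff [0.2 0.4] 0.4 w 0.0007 tilt [ 2.6e-03  3.0e-04 -1.0e+00]
t 2.65 foot [-101.3  -80.4   28.7] jaw yaw in foot from +y -0.02 Ff [0.2 0.4] 0.4 w 0.0007 tilt [ 2.6e-03  3.0e-04 -1.0e+00]
```

View pics/crop2.png

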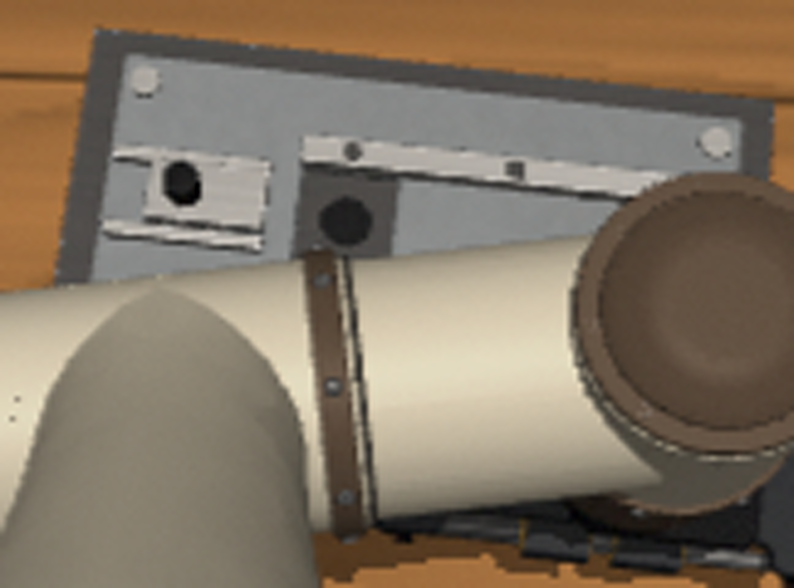

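Request:
{"fn": "step_arm", "kwargs": {"rows": [[-0.6, 0, 0, 0], [-1.2, 0, 0, 0], [-1.8, 0, 0, 0], [-2.1, 0, 0, 0], [-2.4, 0, 0, 0], [-2.7, 0, 0, 0], [-3.0, 0, 0, 0], [-3.3, 0, 0, 0], [-3.6, 0, 0, 0], [-3.9, 0, 0, 0], [-4.2, 0, 0, 0], [-4.5, 0, 0, 0]]}}

```text
t: 3.95
tool_pos: [0.492, -0.0983, 0.0275]
orientation: [0.041, 0.999, -0.0, -0.0]
contact_force: [-0.8, -0.4, -0.6]
width: 0.0003
```

Run:
```python
from h import *
st()
c=cap('side','s3')
cv2.imwrite('pics/crop3.png',cv2.resize(c['frame'][140:260,210:400],None,fx=4,fy=4,interpolation=cv2.INTER_CUBIC))
```

```text
t 3.95 foot [-57.  -80.5  27.5] jaw yaw in foot from +y -0.02 Ff [-0.7 -0.4] -0.6 w 0.0003 tilt [-1.e-04 -0.e+00 -1.e+00]
```

View pics/crop3.png

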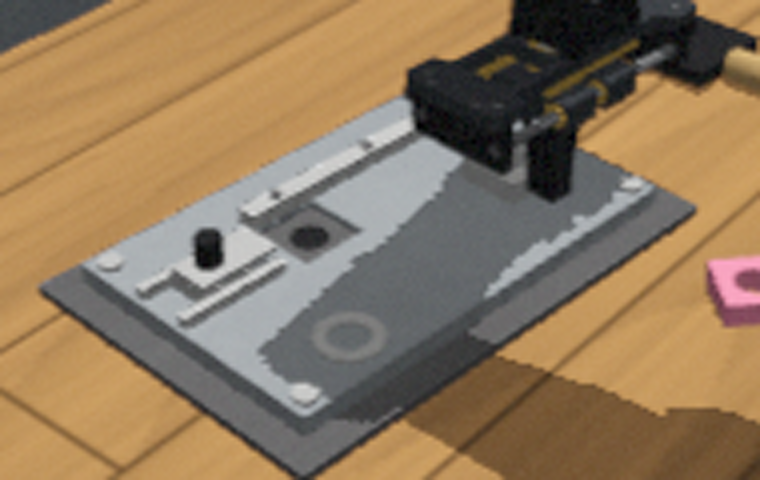

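The nut is just ahead of the finger at crop (495,175), in shadow and partly hidden. I'll keep pushing.

Request:
{"fn": "step_arm", "kwargs": {"rows": [[-0.3, 0, 0, 0], [-0.6, 0, 0, 0], [-0.9, 0, 0, 0], [-1.2, 0, 0, 0], [-1.5, 0, 0, 0], [-1.8, 0, 0, 0], [-2.1, 0, 0, 0], [-2.4, 0, 0, 0], [-2.7, 0, 0, 0], [-3.0, 0, 0, 0]]}}

```text
t: 5.0
tool_pos: [0.5219, -0.1007, 0.0276]
orientation: [0.041, 0.999, -0.0, -0.0]
contact_force: [-1.8, 0.9, 0.6]
width: 0.0004
```

Run:
```python
from h import *
st()
c=cap('side','s4')
cv2.imwrite('pics/crop4.png',cv2.resize(c['frame'][140:260,210:400],None,fx=4,fy=4,interpolation=cv2.INTER_CUBIC))
```

```text
t 5.0 foot [-27.  -80.5  27.6] jaw yaw in foot from +y -0.02 Ff [-1.8  0.7] 0.6 w 0.0004 tilt [-1.e-04  0.e+00 -1.e+00]
```

View pics/crop4.png

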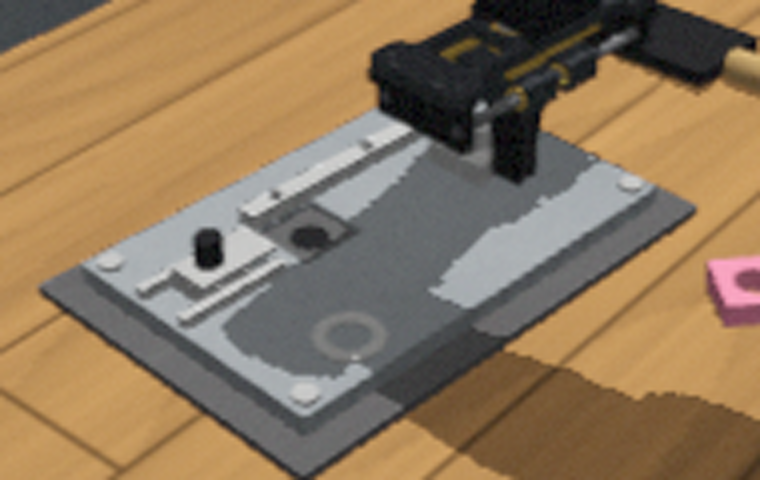

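Request:
{"fn": "step_arm", "kwargs": {"rows": [[-0.3, 0, 0, 0], [-0.6, 0, 0, 0], [-0.9, 0, 0, 0], [-1.2, 0, 0, 0], [-1.4, 0, 0, 0]]}}

```text
t: 5.55
tool_pos: [0.5361, -0.1018, 0.0275]
orientation: [0.041, 0.999, -0.0, 0.0]
contact_force: [-1.6, 0.2, 0.1]
width: 0.0005
```

Request:
{"fn": "step_arm", "kwargs": {"rows": [[-0.2, 0, 0, 0], [-0.3, 0, 0, 0]]}}

```text
t: 5.75
tool_pos: [0.5389, -0.1021, 0.0275]
orientation: [0.041, 0.999, 0.0, 0.0]
contact_force: [-2.2, 0.3, 0.4]
width: 0.0004
```

Request:
{"fn": "step_arm", "kwargs": {"rows": [[-0.1, 0, 0, 0], [-0.2, 0, 0, 0]]}}

```text
t: 5.95
tool_pos: [0.5406, -0.1022, 0.0275]
orientation: [0.041, 0.999, 0.0, -0.0]
contact_force: [-1.5, 0.6, 0.5]
width: 0.0007
```

Request:
{"fn": "step_arm", "kwargs": {"rows": [[-0.1, 0, 0, 0], [-0.2, 0, 0, 0]]}}

```text
t: 6.15
tool_pos: [0.5427, -0.1024, 0.0275]
orientation: [0.041, 0.999, 0.0, 0.0]
contact_force: [-1.4, 0.1, -0.5]
width: 0.0001
```

Request:
{"fn": "step_arm", "kwargs": {"rows": [[-0.1, 0, 0, 0], [-0.2, 0, 0, 0]]}}

```text
t: 6.35
tool_pos: [0.5437, -0.1025, 0.0275]
orientation: [0.041, 0.999, -0.0, -0.001]
contact_force: [-4.8, 1.5, 3.9]
width: 0.0003
```

Run:
```python
from h import *
st()
c=cap('side','s5')
cv2.imwrite('pics/crop5.png',cv2.resize(c['frame'][140:220,260:400],None,fx=5.5,fy=5.5,interpolation=cv2.INTER_CUBIC))
```

```text
t 6.35 foot [ -5.2 -80.6  27.5] jaw yaw in foot from +y -0.03 Ff [-4.9  1.1] 3.9 w 0.0003 tilt [-2.4e-03  1.0e-04 -1.0e+00]
```

View pics/crop5.png

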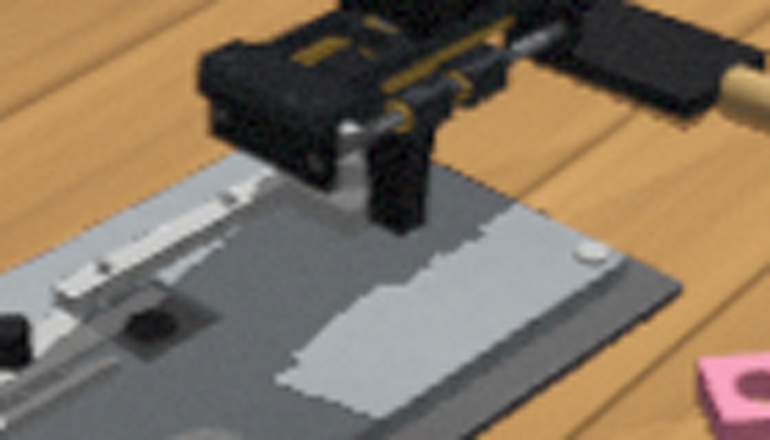

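Request:
{"fn": "step_arm", "kwargs": {"rows": [[-0.05, 0, 0, 0], [-0.1, 0, 0, 0], [-0.1, 0, 0, 0]]}}

```text
t: 6.7
tool_pos: [0.5437, -0.1025, 0.0275]
orientation: [0.041, 0.999, -0.0, -0.002]
contact_force: [-6.4, 2.2, 3.8]
width: 0.0005
```

Request:
{"fn": "step_arm", "kwargs": {"rows": [[0.5, 0, 0, 0], [1.5, 0, 0, 0], [1.5, 0, -2, 0], [1.5, 0, -5, 0], [1.5, -3, -6, 0], [1.0, -6, -6, 0], [-1, -6.5, -6, 0], [-3, -6.5, -6, 0], [-3, -6.5, -6, 0]]}}

```text
t: 7.6
tool_pos: [0.5727, -0.1705, 0.0877]
orientation: [0.041, 0.999, -0.0, 0.002]
contact_force: [0.1, 0.6, -0.5]
width: 0.0006
```

Run:
```python
from h import *
go(28,-135,28)
c=cap('side','s6')
cv2.imwrite('pics/crop6.png',cv2.resize(c['frame'][140:220,260:400],None,fx=5.5,fy=5.5,interpolation=cv2.INTER_CUBIC))
c=cap('top','t6')
cv2.imwrite('pics/crop6t.png',cv2.resize(c['frame'][130:250,250:412],None,fx=4.9,fy=4.9,interpolation=cv2.INTER_CUBIC))
```

```text
t 7.6 foot [  29.2 -146.    87.7] jaw yaw in foot from +y -0.03 Ff [0.  0.6] -0.5 w 0.0006 tilt [ 3.7e-03 -7.0e-04 -1.0e+00]
row cm [0.14 1.1  5.97] turn to y-align -0.03
```

View pics/crop6.png

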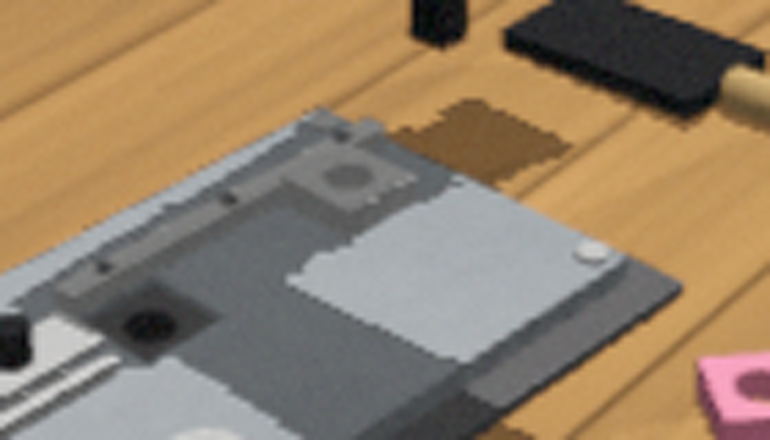

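View pics/crop6t.png

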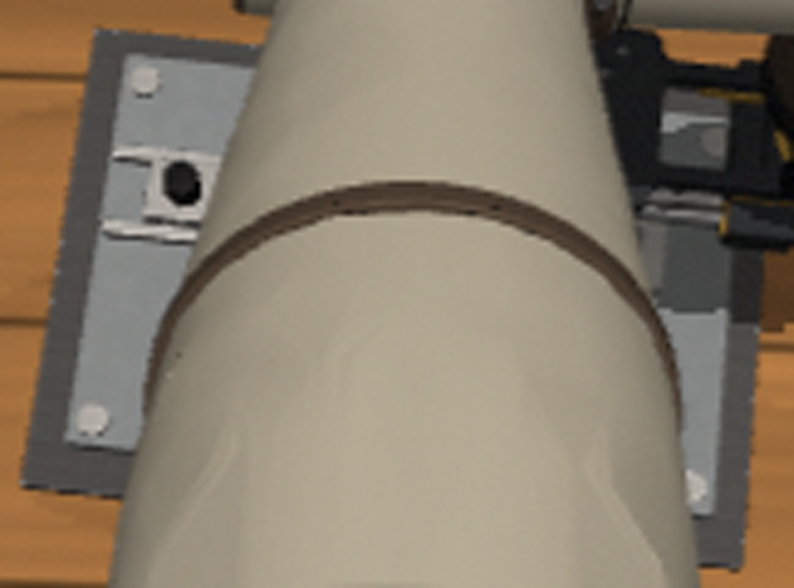

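The nut is square on the bar, at crop (345,178) in the side view. I'll measure its corners.

Run:
```python
from h import *
c=pickle.load(open('pics/s6.pkl','rb'))
f=lambda u,v,z:tof(ray(c,260+(u+.5)/5.5-.5,140+(v+.5)/5.5-.5,z)).round(1)
print(f(418,180,.038),f(348,205,.038),f(283,180,.038),f(350,177,.038),f(57,288,.034),f(220,318,.022),f(150,362,.022))
```

```text
[   4.8 -103.    38. ] [ 13.8 -63.2  38. ] [ 51.8 -57.6  38. ] [ 30.4 -82.1  38. ] [65.3 74.8 34. ] [ 7.4 28.2 22. ] [ 5.6 73.  22. ]
```

Request:
{"fn": "step_arm", "kwargs": {"rows": [[0.1, 0, 2, 0], [0.1, 0, 4, 0], [0.1, 0, 5.3, 0], [0.1, 0, 5.9, 0], [0.1, 0.4, 6, 0], [0.1, 0.8, 6, 0], [0.1, 1.2, 6, 0], [0.1, 1.6, 6, 0], [0.1, 2.0, 6, 0]]}}

```text
t: 8.6
tool_pos: [0.5712, -0.1494, 0.0281]
orientation: [0.041, 0.999, 0.0, 0.001]
contact_force: [0.6, 0.6, -0.1]
width: 0.0003
```

Run:
```python
from h import *
st()
c=cap('side','s7')
cv2.imwrite('pics/crop7.png',cv2.resize(c['frame'][140:220,260:400],None,fx=5.5,fy=5.5,interpolation=cv2.INTER_CUBIC))
```

```text
t 8.6 foot [  26.1 -125.1   28.1] jaw yaw in foot from +y -0.01 Ff [0.5 0.6] -0.1 w 0.0003 tilt [ 0.001 -0.    -1.   ]
```

View pics/crop7.png

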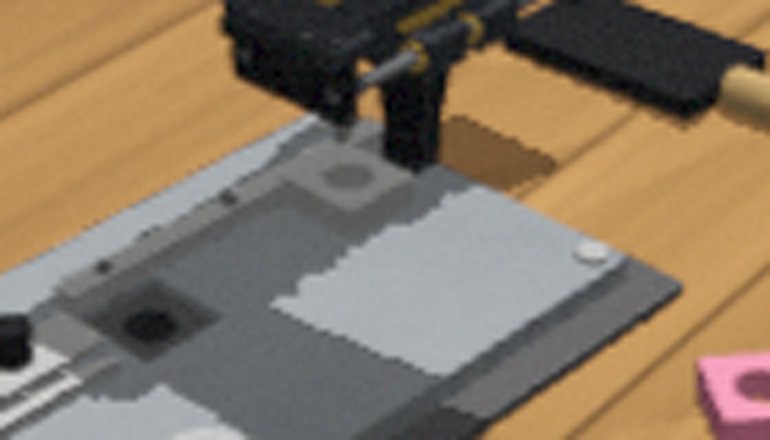

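The finger is just behind the nut's -y face. I'll push along the bar with a slight drift towards it.

Request:
{"fn": "step_arm", "kwargs": {"rows": [[0, 0.3, 0, 0], [0, 0.6, 0, 0], [0, 0.9, 0, 0], [0, 1.2, 0, 0], [-0.05, 1.5, 0, 0], [-0.1, 1.8, 0, 0], [-0.1, 2.1, 0, 0], [-0.1, 2.4, 0, 0], [-0.1, 2.7, 0, 0], [-0.1, 3.0, 0, 0], [-0.15, 3.3, 0, 0], [-0.15, 3.6, 0, 0], [-0.15, 3.9, 0, 0], [-0.15, 4.2, 0, 0], [-0.15, 4.5, 0, 0]]}}

```text
t: 10.15
tool_pos: [0.5766, -0.1045, 0.0276]
orientation: [0.041, 0.999, 0.0, 0.001]
contact_force: [-0.4, -0.8, -0.3]
width: 0.0007
```

Run:
```python
from h import *
st()
c=cap('side','s8')
cv2.imwrite('pics/crop8.png',cv2.resize(c['frame'][140:220,250:390],None,fx=5.5,fy=5.5,interpolation=cv2.INTER_CUBIC))
```

```text
t 10.15 foot [ 27.8 -79.9  27.6] jaw yaw in foot from +y -0.01 Ff [-0.3 -0.8] -0.3 w 0.0007 tilt [ 1.2e-03  3.0e-04 -1.0e+00]
```

View pics/crop8.png

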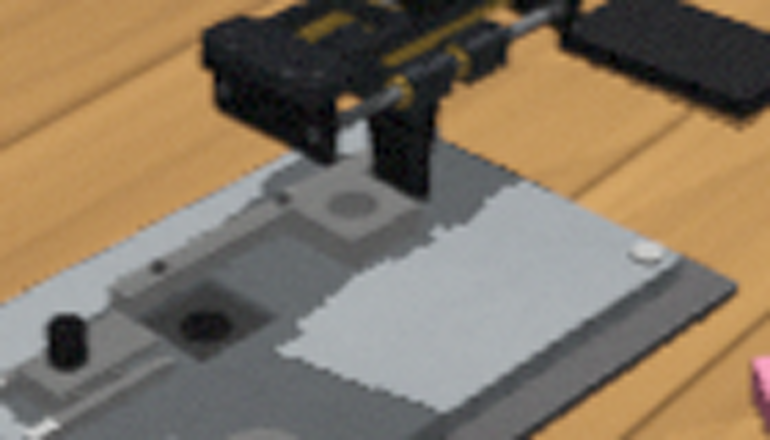

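Request:
{"fn": "step_arm", "kwargs": {"rows": [[0, 0.3, 0, 0], [0, 0.6, 0, 0], [0, 0.9, 0, 0], [0, 1.2, 0, 0], [-0.05, 1.5, 0, 0], [-0.1, 1.8, 0, 0], [-0.1, 2.1, 0, 0], [-0.1, 2.4, 0, 0], [-0.1, 2.7, 0, 0], [-0.1, 3.0, 0, 0], [-0.1, 3.3, 0, 0], [-0.1, 3.6, 0, 0]]}}

```text
t: 11.4
tool_pos: [0.5798, -0.0691, 0.0275]
orientation: [0.041, 0.999, 0.0, -0.0]
contact_force: [-1.1, -2.7, 1.8]
width: 0.0004
```

Run:
```python
from h import *
st()
c=cap('side','s9')
cv2.imwrite('pics/crop9.png',cv2.resize(c['frame'][150:230,240:380],None,fx=5.5,fy=5.5,interpolation=cv2.INTER_CUBIC))
```

```text
t 11.4 foot [ 28.1 -44.4  27.5] jaw yaw in foot from +y -0.03 Ff [-0.9 -2.8] 1.8 w 0.0004 tilt [-2.e-04  0.e+00 -1.e+00]
```

View pics/crop9.png

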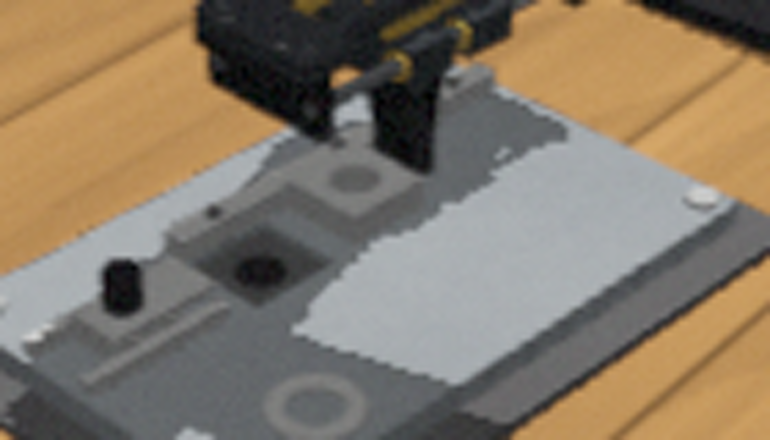

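Request:
{"fn": "step_arm", "kwargs": {"rows": [[0, 0.3, 0, 0], [0, 0.6, 0, 0], [0, 0.9, 0, 0], [0, 1.2, 0, 0], [0, 1.5, 0, 0], [-0.05, 1.8, 0, 0], [-0.05, 2.1, 0, 0], [-0.05, 2.4, 0, 0], [-0.05, 2.7, 0, 0]]}}

```text
t: 12.35
tool_pos: [0.5823, -0.0423, 0.0274]
orientation: [0.041, 0.999, -0.0, -0.0]
contact_force: [-2.0, -2.1, 2.2]
width: 0.0007
```

Run:
```python
from h import *
st()
c=cap('side','s10')
cv2.imwrite('pics/crop10.png',cv2.resize(c['frame'][160:230,240:360],None,fx=6.5,fy=6.5,interpolation=cv2.INTER_CUBIC))
```

```text
t 12.35 foot [ 28.4 -17.4  27.4] jaw yaw in foot from +y -0.03 Ff [-1.9 -2.2] 2.2 w 0.0007 tilt [-9.e-04 -1.e-04 -1.e+00]
```

View pics/crop10.png

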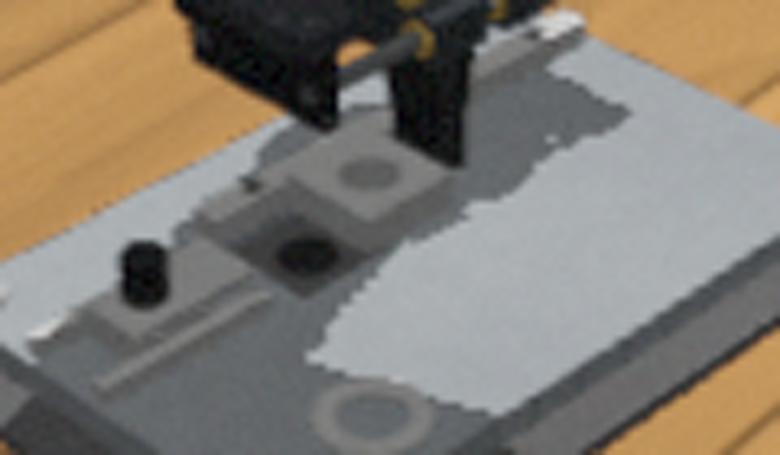

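Request:
{"fn": "step_arm", "kwargs": {"rows": [[0, 0.3, 0, 0], [0, 0.6, 0, 0], [0, 0.9, 0, 0], [0, 1.2, 0, 0]]}}

```text
t: 12.8
tool_pos: [0.5834, -0.0303, 0.0275]
orientation: [0.041, 0.999, -0.0, -0.0]
contact_force: [-2.3, -2.9, 0.7]
width: 0.0006
```

Run:
```python
from h import *
c=pickle.load(open('pics/s10.pkl','rb'))
f=lambda u,v,z:tof(ray(c,240+(u+.5)/6.5-.5,160+(v+.5)/6.5-.5,z)).round(1)
print(f(370,173,.038))
st()
c=cap('side','s11')
cv2.imwrite('pics/crop11.png',cv2.resize(c['frame'][160:230,240:360],None,fx=6.5,fy=6.5,interpolation=cv2.INTER_CUBIC))
```

```text
[31.8 14.9 38. ]
t 12.8 foot [28.6 -5.4 27.5] jaw yaw in foot from +y -0.02 Ff [-2.1 -3.1] 0.7 w 0.0006 tilt [-6.e-04 -1.e-04 -1.e+00]
```

View pics/crop11.png

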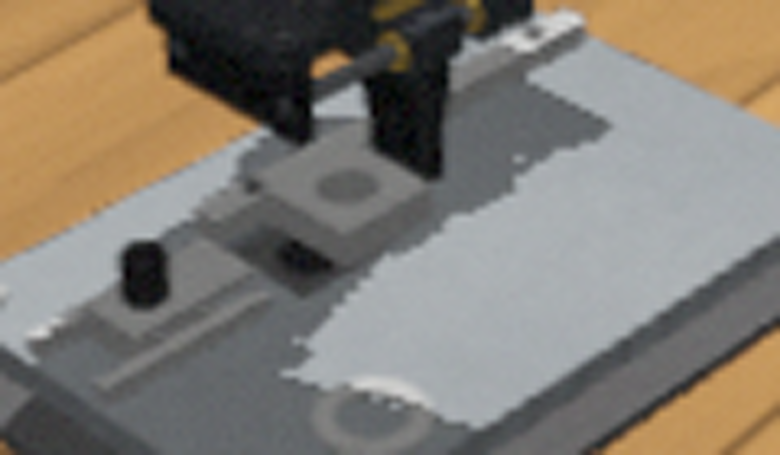

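Request:
{"fn": "step_arm", "kwargs": {"rows": [[0, 0.2, 0, 0], [0, 0.4, 0, 0], [0, 0.6, 0, 0]]}}

```text
t: 13.15
tool_pos: [0.5843, -0.0244, 0.0278]
orientation: [0.041, 0.999, -0.0, 0.0]
contact_force: [-2.0, -3.8, 2.2]
width: 0.0007
```

Request:
{"fn": "step_arm", "kwargs": {"rows": [[0, 0.2, 0, 0], [0, 0.4, 0, 0], [0, 0.6, 0, 0]]}}

```text
t: 13.45
tool_pos: [0.5853, -0.0178, 0.0275]
orientation: [0.041, 0.999, 0.0, 0.001]
contact_force: [-0.9, -0.1, 0.0]
width: 0.0005
```

Run:
```python
from h import *
st()
c=cap('side','s12')
cv2.imwrite('pics/crop12.png',cv2.resize(c['frame'][160:230,240:360],None,fx=6.5,fy=6.5,interpolation=cv2.INTER_CUBIC))
```

```text
t 13.45 foot [29.5  7.1 27.5] jaw yaw in foot from +y -0.03 Ff [-0.8 -0.1] 0.0 w 0.0005 tilt [ 1.8e-03  9.0e-04 -1.0e+00]
```

View pics/crop12.png

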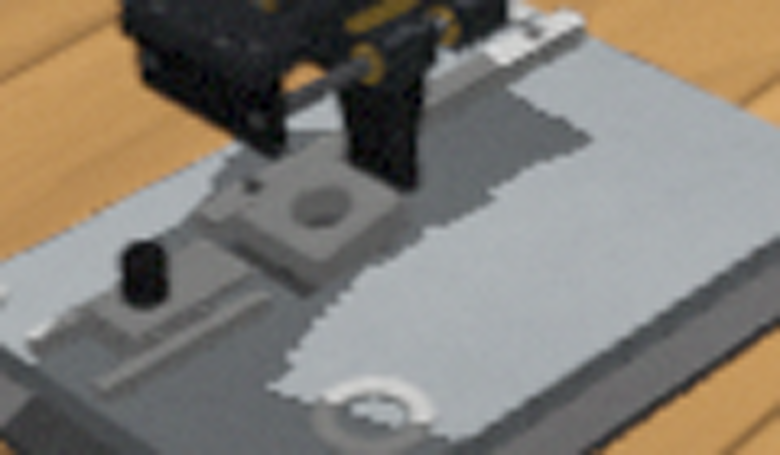

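The nut's nose has tipped into the recess and the contact force has dropped to near zero. I'll keep pushing gently.

Request:
{"fn": "step_arm", "kwargs": {"rows": [[0, 0.1, 0, 0], [0, 0.2, 0, 0], [0, 0.3, 0, 0]]}}

```text
t: 13.8
tool_pos: [0.5851, -0.0153, 0.0275]
orientation: [0.041, 0.999, 0.0, 0.0]
contact_force: [-0.0, -0.3, -0.6]
width: 0.0006
```

Request:
{"fn": "step_arm", "kwargs": {"rows": [[0, 0.1, 0, 0], [0, 0.2, 0, 0], [0, 0.3, 0, 0]]}}

```text
t: 14.1
tool_pos: [0.5851, -0.0125, 0.0275]
orientation: [0.041, 0.999, 0.0, 0.0]
contact_force: [-0.2, -1.4, -0.3]
width: 0.0005
```

Request:
{"fn": "step_arm", "kwargs": {"rows": [[0, 0.1, 0, 0], [0, 0.2, 0, 0]]}}

```text
t: 14.3
tool_pos: [0.5852, -0.0105, 0.0275]
orientation: [0.041, 0.999, -0.0, -0.0]
contact_force: [-0.3, -2.2, -0.7]
width: 0.0005
```

Run:
```python
from h import *
st()
c=cap('side','s13')
cv2.imwrite('pics/crop13.png',cv2.resize(c['frame'][160:230,240:360],None,fx=6.5,fy=6.5,interpolation=cv2.INTER_CUBIC))
```

```text
t 14.3 foot [28.8 14.5 27.5] jaw yaw in foot from +y -0.02 Ff [-0.1 -2.2] -0.7 w 0.0005 tilt [-0. -0. -1.]
```

View pics/crop13.png

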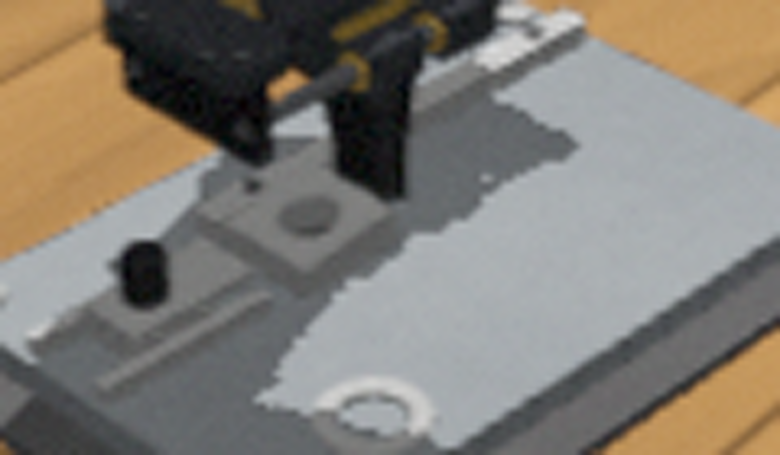

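Request:
{"fn": "step_arm", "kwargs": {"rows": [[0, 0.1, 0, 0], [0, 0.2, 0, 0]]}}

```text
t: 14.55
tool_pos: [0.5854, -0.0085, 0.0275]
orientation: [0.041, 0.999, -0.0, -0.0]
contact_force: [-0.5, -1.0, -0.4]
width: 0.0003
```

Request:
{"fn": "step_arm", "kwargs": {"rows": [[0, 0.1, 0, 0], [0, 0.15, 0, 0]]}}

```text
t: 14.75
tool_pos: [0.5855, -0.0069, 0.0276]
orientation: [0.041, 0.999, -0.0, -0.0]
contact_force: [0.4, -1.1, -0.1]
width: 0.0006
```

Run:
```python
from h import *
st()
c=cap('side','s14')
cv2.imwrite('pics/crop14.png',cv2.resize(c['frame'][165:225,240:340],None,fx=8,fy=8,interpolation=cv2.INTER_CUBIC))
```

```text
t 14.75 foot [28.8 18.  27.6] jaw yaw in foot from +y -0.01 Ff [ 0.5 -1.1] -0.1 w 0.0006 tilt [-0. -0. -1.]
```

View pics/crop14.png

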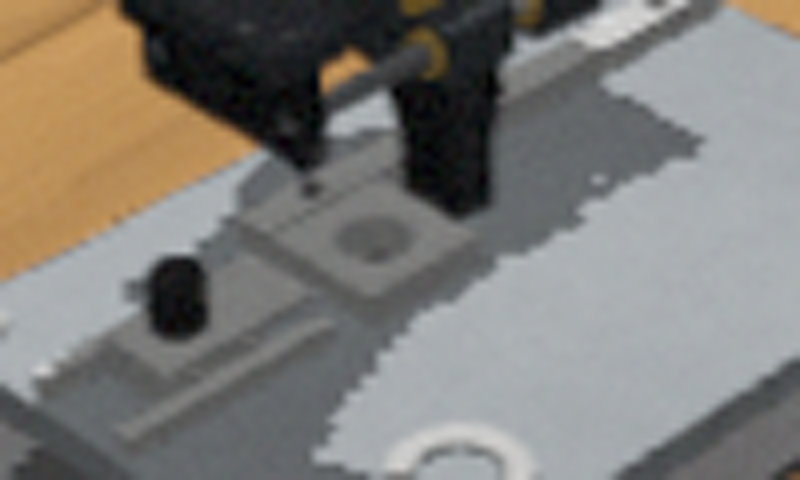

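Request:
{"fn": "step_arm", "kwargs": {"rows": [[0, 0.1, 0, 0], [0, 0.1, 0, 0]]}}

```text
t: 15.0
tool_pos: [0.5856, -0.0067, 0.0277]
orientation: [0.041, 0.999, -0.0, -0.0]
contact_force: [0.1, -4.6, 0.2]
width: 0.0006
```

Request:
{"fn": "step_arm", "kwargs": {"rows": [[0, 0.1, 0, 0], [0, 0.1, 0, 0]]}}

```text
t: 15.2
tool_pos: [0.5855, -0.0066, 0.0278]
orientation: [0.041, 0.999, -0.001, -0.0]
contact_force: [0.2, -8.1, 0.4]
width: 0.0003
```

Request:
{"fn": "step_arm", "kwargs": {"rows": [[0, 0.1, 0, 0], [0, 0.1, 0, 0]]}}

```text
t: 15.4
tool_pos: [0.5855, -0.0064, 0.028]
orientation: [0.041, 0.999, -0.001, -0.001]
contact_force: [0.5, -11.3, 1.5]
width: 0.0005
```

The force is rising with no motion, so the nut bears on the +y side. I'll retract and check that it lies flat.

Request:
{"fn": "step_arm", "kwargs": {"rows": [[0, -0.5, 0, 0], [0, -2, 0, 0], [0, -2.5, -3, 0], [0, -4, -7, 0], [0, -8, -8, 0], [0, -12, -8, 0], [0, -12, -8, 0]]}}

```text
t: 16.1
tool_pos: [0.5755, -0.1273, 0.1082]
orientation: [0.043, 0.999, 0.0, 0.001]
contact_force: [-0.7, -0.8, -0.4]
width: 0.0006
```

Run:
```python
from h import *
st()
c=cap('side','s15')
cv2.imwrite('pics/crop15.png',cv2.resize(c['frame'][165:225,240:340],None,fx=8,fy=8,interpolation=cv2.INTER_CUBIC))
c=cap('top','t15')
cv2.imwrite('pics/crop15t.png',cv2.resize(c['frame'][130:250,250:412],None,fx=4.9,fy=4.9,interpolation=cv2.INTER_CUBIC))
cap('wrist','w15')
```

```text
t 16.1 foot [  28.5 -102.7  108.2] jaw yaw in foot from +y -0.3 Ff [-0.6 -0.9] -0.4 w 0.0006 tilt [ 1.4e-03  5.0e-04 -1.0e+00]
```

View pics/crop15.png

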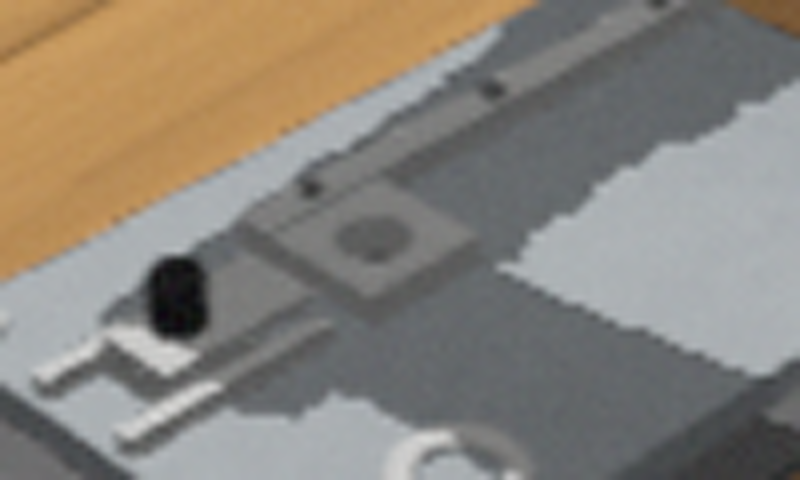

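View pics/crop15t.png

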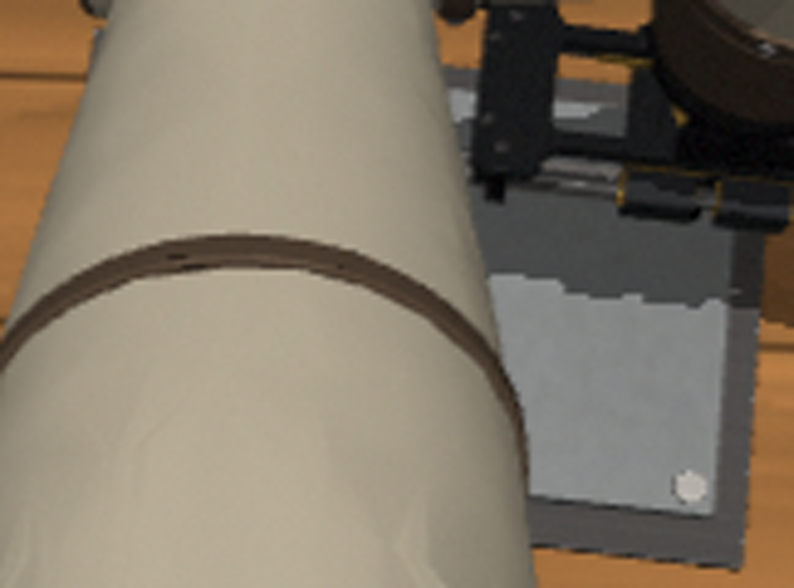

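View pics/w15.png

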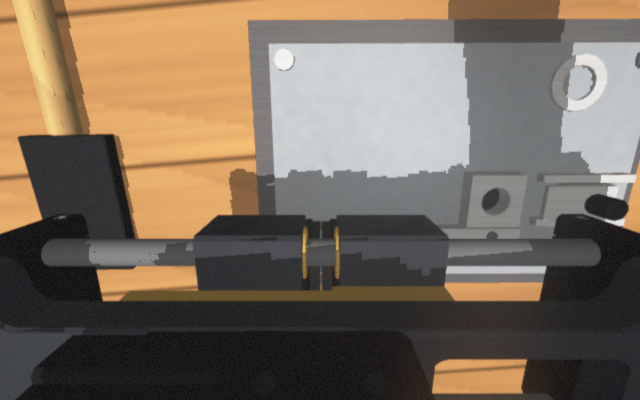

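The nut sits square against the bar in the recess, centred at side crop (373,240), with even edges. I'll check its height by fitting its top corners at z = 32 (seated) against z = 38 (not seated).

Run:
```python
from h import *
c=pickle.load(open('pics/s15.pkl','rb'))
px=lambda p:(np.array(p)-[240,165]+.5)*8-.5
# bed shift est (2,-1); nut pushed to +y: recess +y side ~73
for z in (.022,.032,.038):
  print(z,[px(proj(c,np.r_[RF@np.array([x,y])/1000+O,z])).round(0).tolist() for x,y in [(51.5,73),(5.5,73),(5.5,27),(51.5,27)]])
im=cv2.resize(c['frame'][185:210,262:306],None,fx=18,fy=18,interpolation=cv2.INTER_CUBIC)
im=cv2.convertScaleAbs(im,alpha=1.8,beta=-60); cv2.imwrite('pics/crop15b.png',im)
```

```text
0.022 [[279.0, 266.0], [379.0, 327.0], [487.0, 264.0], [387.0, 206.0]]
0.032 [[277.0, 240.0], [377.0, 300.0], [486.0, 237.0], [386.0, 180.0]]
0.038 [[276.0, 224.0], [376.0, 284.0], [486.0, 222.0], [385.0, 164.0]]
```

View pics/crop15b.png

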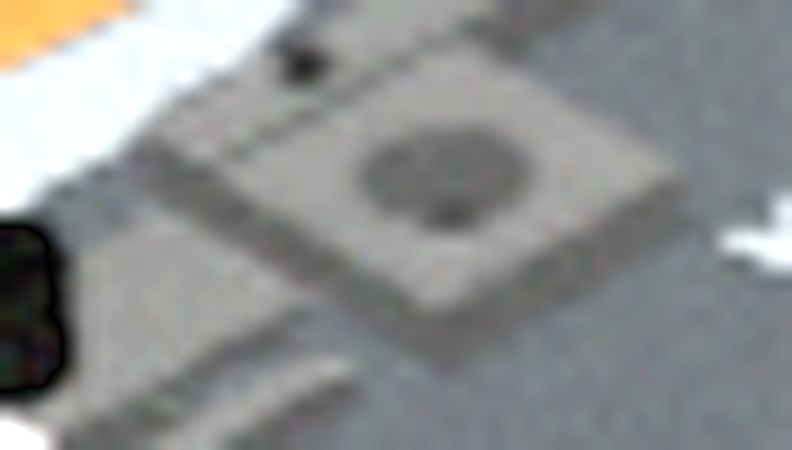

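The corners match z = 32, so the nut is seated flat. Next is the keeper: I'll move over to the +y side of the knob.

Run:
```python
from h import *
go(28,160,108)
```

```text
t 16.25 foot [ 28.6 -99.3 107.4] jaw yaw in foot from +y -0.07 Ff [ 0.6 -0.3] -0.2 w 0.0003 tilt [-0.e+00  5.e-04 -1.e+00]
row cm [ 0.09 25.93 -0.05] turn to y-align -0.07
```

Request:
{"fn": "step_arm", "kwargs": {"rows": [[0, 2, -1, 0], [0, 5, -1, 0], [0, 9, -1, 0], [0, 13, -1, 0], [0, 17, -1, 0], [0, 21, -1, 0], [0, 24, -1, 0], [0, 25.8, -1, 0], [0, 25.8, 0, 0], [0, 25.8, 2, 0], [0, 25.8, 4, 0], [0, 25.8, 4, 0], [0, 25.8, 4, 0]]}}

```text
t: 17.55
tool_pos: [0.5968, 0.1327, 0.0672]
orientation: [0.041, 0.999, -0.0, -0.001]
contact_force: [0.7, 1.1, 1.0]
width: 0.0006
```

Run:
```python
from h import *
go(28,158,47)
c=cap('side','s16')
cv2.imwrite('pics/crop16.png',cv2.resize(c['frame'][155:235,220:340],None,fx=6.5,fy=6.5,interpolation=cv2.INTER_CUBIC))
```

```text
t 17.55 foot [ 28.7 158.1  67.2] jaw yaw in foot from +y -0.04 Ff [0.6 1.1] 1.0 w 0.0006 tilt [-1.1e-03 -9.0e-04 -1.0e+00]
row cm [ 0.07 -0.01  2.02] turn to y-align -0.04
```

View pics/crop16.png

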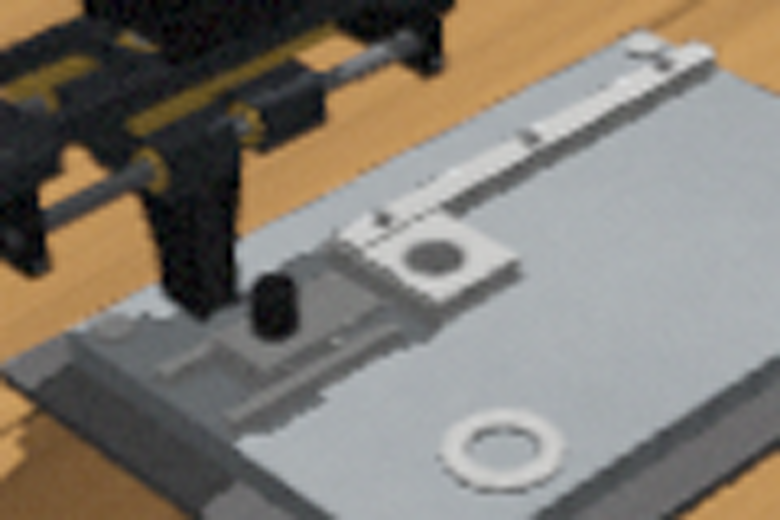

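The finger is on the +y side of the knob at crop (275,305), with a gap. The nut at (435,258) is flat and flush. I'll lower and push towards -y.

Request:
{"fn": "step_arm", "kwargs": {"rows": [[0, 0, 1, 0], [0, 0, 1.9, 0], [0, 0, 1.9, 0], [0, -0.3, 1.9, 0], [0, -0.6, 1.9, 0], [0, -0.9, 1.9, 0], [0, -1.2, 1.9, 0], [0, -1.5, 1.9, 0]]}}

```text
t: 18.4
tool_pos: [0.5959, 0.1186, 0.0488]
orientation: [0.041, 0.999, 0.0, 0.0]
contact_force: [-1.3, 2.4, 0.5]
width: 0.0002
```

Request:
{"fn": "step_arm", "kwargs": {"rows": [[0, -0.3, 0, 0], [0, -0.6, 0, 0], [0, -0.9, 0, 0], [0, -1.1, 0, 0]]}}

```text
t: 18.8
tool_pos: [0.5951, 0.1075, 0.0488]
orientation: [0.041, 0.999, 0.0, 0.0]
contact_force: [-0.7, 2.0, 0.9]
width: 0.0006
```

Run:
```python
from h import *
st()
c=cap('side','s17')
cv2.imwrite('pics/crop17.png',cv2.resize(c['frame'][155:235,220:340],None,fx=6.5,fy=6.5,interpolation=cv2.INTER_CUBIC))
```

```text
t 18.8 foot [ 29.  132.9  48.8] jaw yaw in foot from +y -0.02 Ff [-0.9  2. ] 0.9 w 0.0006 tilt [ 6.e-04  3.e-04 -1.e+00]
```

View pics/crop17.png

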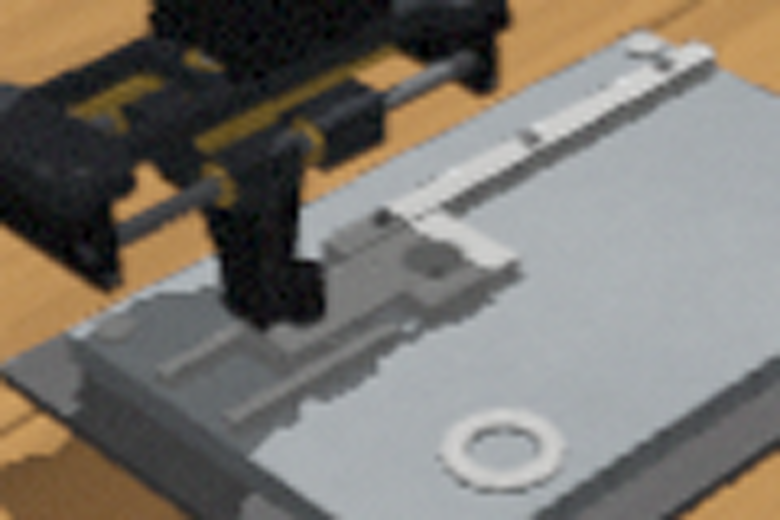

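The keeper is moving, its tongue is starting over the nut, and the force is about 2 N. I'll continue.

Request:
{"fn": "step_arm", "kwargs": {"rows": [[0, -0.3, 0, 0], [0, -0.6, 0, 0], [0, -0.9, 0, 0]]}}

```text
t: 19.15
tool_pos: [0.5943, 0.0985, 0.0487]
orientation: [0.041, 0.999, 0.0, 0.0]
contact_force: [0.4, 2.1, 1.5]
width: 0.0004
```

Request:
{"fn": "step_arm", "kwargs": {"rows": [[0, -0.2, 0, 0], [0, -0.3, 0, 0]]}}

```text
t: 19.35
tool_pos: [0.5941, 0.0954, 0.0487]
orientation: [0.041, 0.999, 0.0, 0.0]
contact_force: [-0.0, 1.5, 1.6]
width: 0.0008
```

Request:
{"fn": "step_arm", "kwargs": {"rows": [[0, -0.1, 0, 0], [0, -0.2, 0, 0]]}}

```text
t: 19.55
tool_pos: [0.5939, 0.0936, 0.0486]
orientation: [0.041, 0.999, 0.0, 0.0]
contact_force: [0.4, 2.5, 0.7]
width: 0.0003
```

Request:
{"fn": "step_arm", "kwargs": {"rows": [[0, -0.1, 0, 0], [0, -0.2, 0, 0]]}}

```text
t: 19.75
tool_pos: [0.5938, 0.0918, 0.0486]
orientation: [0.041, 0.999, 0.0, 0.0]
contact_force: [-0.3, 5.4, 1.9]
width: 0.0006
```

Request:
{"fn": "step_arm", "kwargs": {"rows": [[0, -0.1, 0, 0], [0, -0.2, 0, 0]]}}

```text
t: 19.95
tool_pos: [0.5939, 0.0916, 0.0487]
orientation: [0.041, 0.999, 0.002, 0.001]
contact_force: [-1.5, 10.2, 2.5]
width: 0.0003
```

Request:
{"fn": "step_arm", "kwargs": {"rows": [[0, -0.1, 0, 0], [0, -0.2, 0, 0]]}}

```text
t: 20.15
tool_pos: [0.594, 0.0914, 0.0488]
orientation: [0.041, 0.999, 0.003, 0.002]
contact_force: [-3.3, 16.5, 1.5]
width: 0.0009
```

It stops at foot y of about 117, as expected for the end stop. I'll back off, lift and look.

Request:
{"fn": "step_arm", "kwargs": {"rows": [[0, 0.5, 0, 0], [0, 1.5, 0, 0], [0, 3, -1, 0], [0, 4, -4, 0], [0, 4, -8, 0], [0, 6, -11, 0], [0, 10, -11, 0], [0, 14, -11, 0], [0, 17, -11, 0], [0, 17, -11, 0], [0, 17, -11, 0]]}}

```text
t: 21.25
tool_pos: [0.6066, 0.2578, 0.1585]
orientation: [0.04, 0.999, -0.0, -0.0]
contact_force: [0.1, 0.2, 0.3]
width: 0.0004
```

Run:
```python
from h import *
st()
c=cap('side','s18')
cv2.imwrite('pics/crop18.png',cv2.resize(c['frame'][155:235,220:340],None,fx=6.5,fy=6.5,interpolation=cv2.INTER_CUBIC))
c=cap('top','t18')
cv2.imwrite('pics/crop18t.png',cv2.resize(c['frame'][130:250,250:412],None,fx=4.9,fy=4.9,interpolation=cv2.INTER_CUBIC))
```

```text
t 21.25 foot [ 28.4 283.6 158.5] jaw yaw in foot from +y 0.06 Ff [0.1 0.2] 0.3 w 0.0004 tilt [-7.e-04 -9.e-04 -1.e+00]
```

View pics/crop18.png

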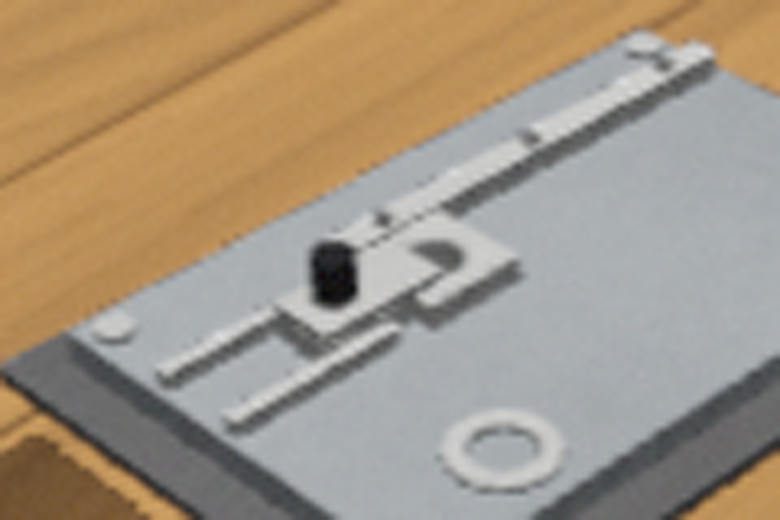

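View pics/crop18t.png

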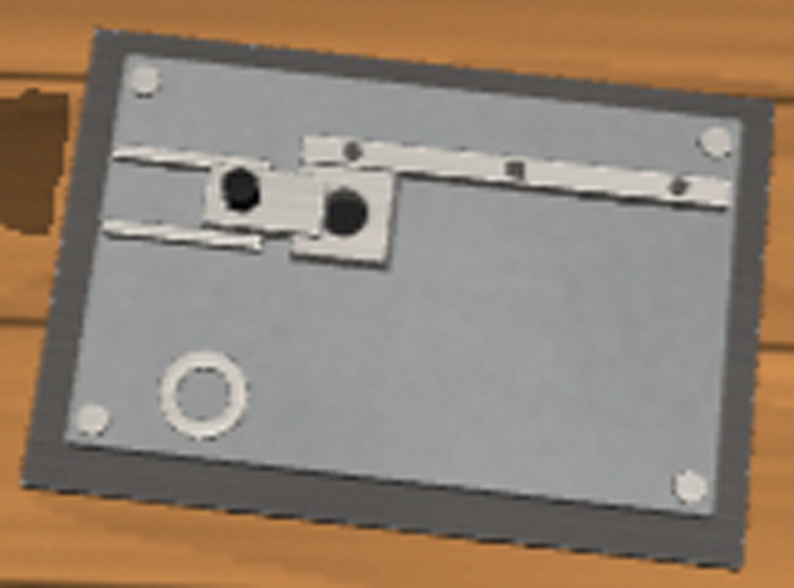

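The top crop shows the keeper tongue ending at x≈322 and the nut's +y edge at x≈298, an overlap of about 12–13 mm, so it is shut. The nut is in the recess and the washer at (203,393) hasn't moved.

Run:
```python
from h import *
print(order.hand_in())
```

```text
the job is handed in; nothing more can be done
None
```

The nut is home in the recess, the keeper is shut over it, and I handed the job in at about 21 s.

**What I did:** I pushed the nut with the closed fingers against the guide bar (about 7 N peak reading). I then slid it along the bar until it dropped into the recess and stopped on the +y side (about 11 N). Last, I pushed the keeper's knob towards -y until it stopped (about 17 N). Nothing was gripped or lifted.

**Last checks:**
- **Nut:** with the keeper still open, its top corners in the side view matched a seated nut, 10 mm proud of the bed. The final top view shows it square on the bar.
- **Keeper:** the tongue overlaps the nut by about 12–13 mm, against 13 mm when fully shut, and the knob moved about 28 mm.
- **Other items:** the washer is where it was. I never went near the tumbler or the paddle, and did not measure them again at the end.
- **Robot:** the arm is clear of everything.

None of the checks failed or disagreed.

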